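# Clip the long order tag in the ticket holder

## Robot

A 6-joint arm with a two-finger parallel gripper is mounted at the origin on the work surface. World frame = base frame: x ahead of the robot, y to its left, z up, the work surface at z = 0. Lengths are in m, angles in rad, forces in N, time in s.
With the tool pointing down it reaches from about 0.275 to 0.725 m from the base axis. Payload 15.9 kg.
Tool frame: the origin (TCP) lies between the finger pads; the fingertips stand bot.finger_overhang ahead of it and the grasp point (between the pads) lies 2 mm behind it (bot.finger_overhang is the distance from the TCP to the fingertips, in m); z points along the fingers, y is the line along which they close (so a half turn about z gives the same grasp; the last joint's range is limited). The gripper opens to 85 mm and grips with 20 to 120 N. Pads are 22 mm wide; open, the fingers measure 114 mm over their backs; the gripper's body (76 mm by 85 mm) begins 54 mm behind the grasp point. The pads swing forward as they close: fully open they stand 13 mm farther back than shut.
Start: joints at [-1.326, 0.213, -0.034, 1.323, 0, 1.571], TCP at [0.121, -0.485, 0.248] pointing down, gripper open.
Joint ranges: [-2.98, 2.98], [-0.74, 1.72], [-1.14, 1.35], [-2.1, 2.04], [-1.57, 1.44], [-3.14, 3.14]. Speed limits (rad/s): [1.89, 1.89, 2.39, 2.57, 3.14, 3.14].

## Interface

Orientations are given as a unit quaternion [w, x, y, z].
In Python, from station import bot gives the robot as it stands.
- The arm moves only by the tool step_arm, never from a script. Its argument "deltas" is a list of rows, each a list of 6 numbers: the shift along the tool's x, y, z in m, then the turn, a rotation vector about the tool's x, y, z in rad. A call has 1 to 5 rows; each row shifts and turns the commanded pose from where the row before left it, along the tool's axes as they then stand; what a row does not reach is not made up. A row lasts 1/12 s, in which the tool goes at most 41.7 mm and 7.16 degrees, less where a joint would pass 70% of its speed; a pose out of reach is approached as far as the arm can. A call is refused whole if a number of a shift passes 0.0417 or a number of a turn 0.125, either way. A call with a gripper value outside its range is refused whole. "hand" is the gripper's target within -1 to 1 (shut at 1, half-way at 0, fully open at -1), set as the call begins (left out, the last holds). The fingers move at their own pace and stop on an object; "squeeze" is the grip in N (left out, the last holds). Time passes only in rows, so rows that do not move let the fingers close. It gives the time, the measured TCP pose, the force, the opening and the grip force at its end, in the units of the state.
- bot.get_obs(): the state, without advancing time (a new reading comes with each control period).
- bot.read_camera(name): name is "scene" or "top" or "wrist"; returns the picture (480x640x3 uint8, red, green, blue); there is no depth.
- bot.camera_info(name): a dict with "vfov" (degrees; the focal length in pixels is half the picture's height over the tangent of half this angle, whatever the lens; pixels are square), "cx", "cy" (the principal point, pixels), "world_to_cam" (4x4, takes a point from world to camera coordinates); the wrist camera has in their place "hand_eye" (4x4, takes a point from camera to tool coordinates, whose origin is the TCP and whose axes are the flange's). Camera axes: x right, y up, looking along -z (the intrinsics and any distortion apply to the point x, -y, -z); pixel columns grow to the right and rows downward; lengths in m; the calibration is good to about 2 mm. A picture is of the moment at which its call begins: read the wrist's pose just before it. camera_info takes no time and is no camera call.
- bot.job_done(): hands the job in; it is judged then, once.
Trained networks look in the newest picture that a camera, given by its name, has taken for a name from the list of things; names that differ only in an ending like _2 or _b are one class to them, and where a whole thing is asked for, a point or a joint stands for the part that bears it (a point fixed in the world has none). Each returns a list of dicts, best first, with "confidence" (0 to 1); they miss things now and then, are a little off and sometimes report something else, mostly with a low value. They report only what shows in the picture. A call takes as long as a camera call. They do not tell look-alikes from the thing itself.
- bot.search_frame(camera, query): "pixel" ([row, column] in pixels, amid what is visible of it).
- bot.masks_of(camera, query): "mask" (480x640 bool, what is visible of it) and "pixel" ([row, column] in pixels, amid what is visible of it).
- bot.pinpoint(camera, query): "pixel" ([row, column] in pixels: a listed point, or the origin of a listed thing).
The state is a dict: "t": time; "joint_positions": joint angles; "dq": joint speeds; "joint_efforts": joint torques, N m; "tcp_pos": TCP position; "tool_rot": TCP orientation; "ft_force": force on the tool from outside, world axes, zero at the start; "moment": the same for the moment, N m; "grip_width": finger opening in m; "finger_force": force on a finger pad.
Only numpy, scipy, OpenCV 4.12 (cv2) and the standard library are available. Lean on these libraries where they do the work, as an engineer would, in place of code of your own. Each camera call takes 0.05 s, during which the arm holds its last target. There are 200 camera calls.

## Task

On the coffee bar, pick up the longer of the two wooden order tags and slide it lengthwise along the top of the steel ticket holder, letting the tag's own end lift the sprung clip, until its end is about 3 cm under the clip. Leave it lying flat and straight on the holder, held by the clip; do not push the clip with the gripper and leave the short tag where it is.

Things in the scene. Friction and masses are not known exactly. Their poses are not given: they have to be found in the camera images.
- long_tag_mid (a point): Centre of the long order tag, the one to move: flat stiff light-wood strip with a white slip on its face, 130 mm long (x axis), 50 wide (y), 5 thick (z up), 30 g, ends alike. It lies flat on a fixed black rest 70 long, 34 wide, 25 mm high, overhanging it all round (8 mm at the long sides), so fingers can close on its long edges from above, tips lower than the tag.
- short_tag_mid (a point): Centre of the short order tag, to be left alone: same wood, width and thickness, but only 85 mm long (x axis), on a second rest like the first. Which tag lies to the left varies.
- holder_nip (a point): Point on the flat top of the steel ticket holder, mid-width below the clip's nip bar. The holder is a fixed bar 34 mm wide, 25 high (top narrower than the tags). x axis: along it, the way a tag slides in (roughly away from the robot); z up. The bare top runs to x = -120 mm, open there. Nip bar 0.5 mm above the top; its lip rises towards -x, ending at x = -29, 13 mm up. Back stop at x = +49.
- clip (a joint): Angle of the dark sprung clip (30 mm wide, top 14 mm above the holder's top) about a pin 67 mm beyond the nip and 8 mm above the top: 0 shut, grows as it lifts, about 0.07 rad with a tag in. A tag slid flat along the holder's top in +x meets the clip's lip (25 degree slope) and wedges it up; the spring presses with 1.5 to 3 N, pushing a tag in takes 3 to 10 N.
Not all that is in view belongs to the job. Leave any yellow look-alike of the part that bears long_tag_mid alone. What is shaped like the part that bears holder_nip but blue is not meant.

How it is judged:
On the way:
1. the long tag, in line with the holder, has lifted the clip with its end (value of joint clip above 0.03 rad and x of long_tag_mid in the frame of holder_nip above -0.085 m and angle between the x axis of long_tag_mid and the x axis of holder_nip, either way round below 0.25 rad), for 0.05 s.
At the end, for the whole second after the job is handed in: The long tag lies at rest and released on top of the holder with its end at least 16 mm under the clip's nip bar (back stop at 49 mm), flat within 7 degrees, within 13 mm of the holder's middle line and 10 degrees of its direction, the clip resting on it (clip angle 0.04 to 0.14 rad) (x of long_tag_mid in the frame of holder_nip between -0.049 and -0.01 m and y of long_tag_mid in the frame of holder_nip between -0.013 and 0.013 m and z of long_tag_mid in the frame of holder_nip between -0.004 and 0.009 m and angle between the x axis of long_tag_mid and the x axis of holder_nip, either way round below 0.18 rad and angle between long_tag_mid's own z axis and vertical below 0.12 rad and value of joint clip between 0.04 and 0.14 rad and linear speed of long_tag below 0.02 m/s); the robot touches nothing.
It fails at once if the short tag is moved more than 20 mm (distance of short_tag_mid from where it was at the start of the episode above 0.02 m).
It fails at once if the gripper pushes on the clip with more than 2 N (contact force between any of the fingers, the arm and clip above 2 N).
It also fails if it takes over 38 s, if anything falls off the work surface, if the arm or the gripper's body presses on something with over 40 N, if the wrist force passes 120 N, or if a joint passes its speed limit or range.

## Working session

There is one attempt and no reset: what is moved stays moved. The work goes in short steps, Python scripts to look and compute and a tool call to move; the robot and the scene stay as the last step left them, time stands still between calls to the robot, and variables do not carry over. Pictures are saved under pics/ and viewed, at most 10 in all, crops included, and the job is handed in when it is done.

Besides the shell and the picture viewer there is one more tool, called as name(argument=value, ...), one argument or row to a line, values as JSON. step_arm: Moves the arm, as the interface text tells. Its arguments: {"type":"object","properties":{"deltas":{"type":"array","items":{"type":"array","items":{"type":"number"}}},"hand":{"type":"number"},"squeeze":{"type":"number"}},"required":["deltas"]}

```bash
mkdir -p pics; ls
python3 - <<'E'
from station import bot
import cv2,numpy as np
o=bot.get_obs();print(o['t'],o['tcp_pos'],o['tool_rot'],o['grip_width'],bot.finger_overhang)
for c in ['scene','top']:
    im=bot.read_camera(c);cv2.imwrite(f'pics/{c}0.png',im[...,::-1])
    i=bot.camera_info(c);print(c,{k:(np.round(v,4).tolist() if not np.isscalar(v) else v) for k,v in i.items()})
    for q in ['long_tag_mid','short_tag_mid','holder_nip']:
        print(q,[(np.round(d['pixel'],1),round(d['confidence'],2)) for d in bot.pinpoint(c,q)])
print(bot.camera_info('wrist'))
E
```

```text
pics
0.0 [ 0.12108989 -0.48477357  0.24781343] [-5.52502366e-04  9.92519022e-01  1.22088820e-01 -7.13378322e-05] 0.08527135570095808 0.017
scene {'vfov': 44.48951752655397, 'cx': 321.46614175364374, 'cy': 237.81175986902278, 'world_to_cam': [[0.1725, 0.9849, -0.0131, -0.082], [-0.8413, 0.1542, 0.5181, 0.3962], [0.5124, -0.0784, 0.8552, -1.5082], [0.0, 0.0, 0.0, 1.0]]}
long_tag_mid [(array([215.5, 186.2]), 0.75), (array([277.4, 191.1]), 0.74)]
short_tag_mid [(array([247. , 275.7]), 0.87)]
holder_nip [(array([157.3, 431.8]), 0.7)]
top {'vfov': 47.43038686561967, 'cx': 321.5732248840394, 'cy': 243.9501559737566, 'world_to_cam': [[0.0162, -0.9999, 0.0014, 0.0132], [0.9931, 0.0163, 0.1158, -0.5392], [-0.1158, -0.0004, 0.9933, -0.9704], [0.0, 0.0, 0.0, 1.0]]}
long_tag_mid [(array([251.8, 484.1]), 0.83), (array([348.2, 483.8]), 0.68)]
short_tag_mid [(array([267.2, 385.7]), 0.62)]
holder_nip [(array([357.9, 168.9]), 0.63), (array([267.1, 385.6]), 0.39)]
{'vfov': 59.87588568669498, 'cx': 322.8671924932784, 'cy': 239.72159157425125, 'hand_eye': array([[ 8.24625135e-04,  9.66187732e-01,  2.57838295e-01,
         6.61760402e-02],
       [ 9.99999639e-01, -7.43792752e-04, -4.11038263e-04,
        -4.78772517e-04],
       [-2.05361872e-04,  2.57838541e-01, -9.66187996e-01,
        -1.25395418e-01],
       [ 0.00000000e+00,  0.00000000e+00,  0.00000000e+00,
         1.00000000e+00]])}
```

View pics/top0.png

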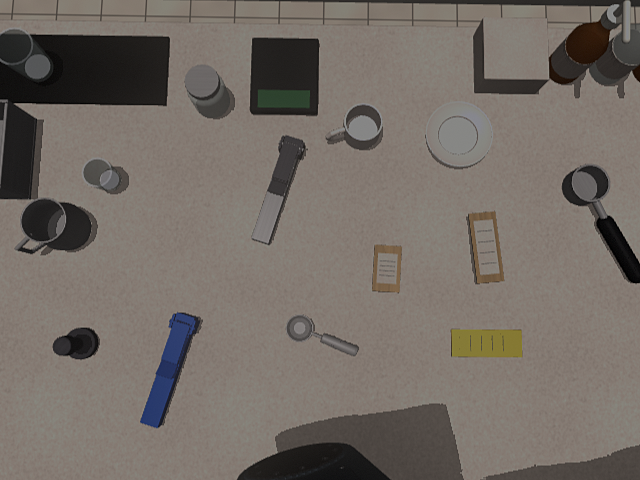

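View pics/scene0.png

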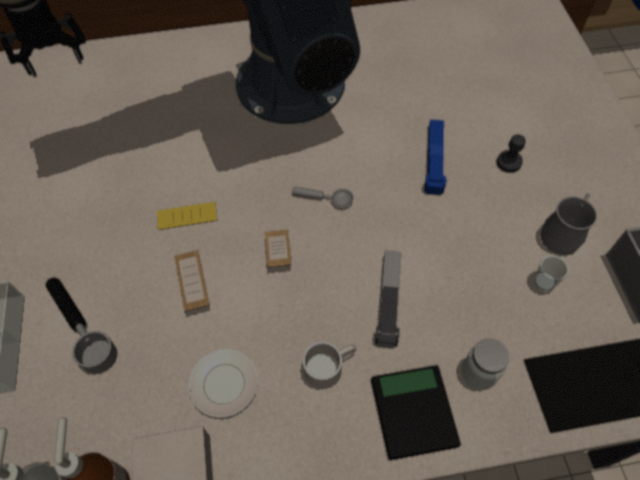

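The top view shows the long tag at about (247,486) and the short one at (269,387). The steel holder runs from its open end at about (242,262) to the clip at about (145,291). The blue holder and yellow tag are decoys.

```bash
cat > h.py <<'E'
from station import bot
import cv2,numpy as np
from scipy.spatial.transform import Rotation as R
def unproj(cam,px,z,T=None):
    """px Nx2 [row,col] -> world xyz on plane z"""
    i=bot.camera_info(cam);f=240/np.tan(np.radians(i['vfov'])/2)
    px=np.atleast_2d(px).astype(float)
    d=np.c_[(px[:,1]-i['cx'])/f,-(px[:,0]-i['cy'])/f,-np.ones(len(px))]
    M=np.linalg.inv(i['world_to_cam']) if T is None else T@i['hand_eye']
    d=d@M[:3,:3].T;o=M[:3,3]
    return o+d*((z-o[2])/d[:,2])[:,None]
def toolT():
    o=bot.get_obs();T=np.eye(4);q=np.array(o['tool_rot'])
    T[:3,:3]=R.from_quat(q[[1,2,3,0]]).as_matrix();T[:3,3]=o['tcp_pos'];return T
def rect(cam,mask,z,T=None):
    c=max(cv2.findContours(mask.astype(np.uint8),cv2.RETR_EXTERNAL,cv2.CHAIN_APPROX_NONE)[0],key=len)[:,0,::-1]
    p=unproj(cam,c,z,T)[:,:2]
    (cx,cy),(w,h),_=r=cv2.minAreaRect((p*1000).astype(np.float32))
    b=cv2.boxPoints(r);e=[b[1]-b[0],b[2]-b[1]];v=max(e,key=np.linalg.norm);v=v*np.sign(v[0])
    return np.round([cx,cy,max(w,h),min(w,h),np.degrees(np.arctan2(v[1],v[0]))],1)
E
python3 - <<'E'
from h import *
for c in ['top','scene']:
    im=bot.read_camera(c)
    for q,z in [('long_tag_mid',.03),('short_tag_mid',.03),('holder_nip',.025),('clip',.039)]:
        for d in bot.masks_of(c,q):
            print(c,q,round(d['confidence'],2),np.round(d['pixel']),rect(c,d['mask'],z))
    for q in ['holder_nip','long_tag_mid']:
        for d in bot.pinpoint(c,q): print(c,q,round(d['confidence'],2),unproj(c,d['pixel'],.0255 if q[0]=='h' else .03).round(4))
im=bot.read_camera('top')
crop=cv2.resize(im[120:260,235:325],None,fx=4,fy=4,interpolation=cv2.INTER_CUBIC)
cv2.imwrite('pics/hold.png',crop[...,::-1])
print(bot.get_obs()['t'])
E
```

```text
top long_tag_mid 0.85 [344. 485.] [ 365.6 -276.8  127.4   47.9  -89.1]
top long_tag_mid 0.8 [251. 484.] [ 539.7 -278.8  129.5   51.2    6.2]
top short_tag_mid 0.74 [267. 385.] [497.9 -98.2  85.8  51.2  -0. ]
top holder_nip 0.8 [366. 170.] [310.5 295.  205.7  52.6 -16.8]
top holder_nip 0.67 [187. 278.] [642.  104.1 208.6  48.3 -14.7]
top clip 0.97 [350. 171.] [346.5 283.3 102.5  32.2 -16. ]
top clip 0.95 [167. 285.] [679.6  96.1  99.8  32.3 -16.8]
top holder_nip 0.73 [[0.3268 0.2868 0.0255]]
top holder_nip 0.69 [[0.6541 0.1019 0.0255]]
top long_tag_mid 0.8 [[ 0.3596 -0.2747  0.03  ]]
top long_tag_mid 0.65 [[ 0.5361 -0.278   0.03  ]]
scene long_tag_mid 0.8 [279. 188.] [ 538.4 -277.   133.1   50.2    7.6]
scene long_tag_mid 0.7 [216. 186.] [ 379.9 -278.6  127.    51.7  -89.9]
scene short_tag_mid 0.74 [302. 387.] [645.  104.4 215.7  45.9 -14.8]
scene short_tag_mid 0.7 [248. 276.] [495.9 -95.5  87.3  50.8  -2.9]
scene holder_nip 0.91 [161. 432.] [314.  293.2 217.9  46.4 -16.1]
scene holder_nip 0.76 [302. 386.] [643.3 104.9 213.1  47.9 -13.9]
scene clip 0.56 [309. 388.] [677.6  98.4 105.9  33.1 -15.3]
scene holder_nip 0.92 [[0.3194 0.2939 0.0255]]
scene holder_nip 0.78 [[0.6508 0.1027 0.0255]]
scene long_tag_mid 0.7 [[ 0.3845 -0.2816  0.03  ]]
scene long_tag_mid 0.66 [[ 0.5304 -0.2829  0.03  ]]
1.15
```

View pics/hold.png

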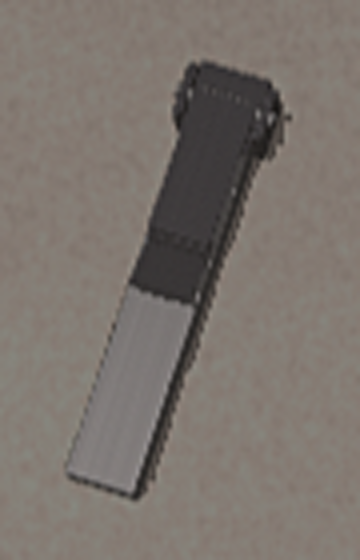

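The crop shows the steel top's open end at crop (65–137, 475–492), the lip edge at about row 293 and the pin end near row 90. I'll segment the bright bare top for an accurate axis.

Run:
```python
from h import *
for c,(r0,r1,c0,c1) in {'top':(180,255,245,310),'scene':(240,320,370,410)}.items():
    im=bot.read_camera(c);g=cv2.cvtColor(im,cv2.COLOR_RGB2GRAY)
    s=im.max(2).astype(int)-im.min(2)
    m=np.zeros(g.shape,np.uint8)
    m[r0:r1,c0:c1]=((s<14)&(g>110))[r0:r1,c0:c1]
    print(c,m.sum(),'bg',im[r0,c0],'steel',im[225,270] if c=='top' else im[270,390])
    n,l,st,_=cv2.connectedComponentsWithStats(m); k=1+np.argmax(st[1:,4]); m=(l==k)
    r=rect(c,m,.025);print(r,st[k])
    # centre line by row-wise/col-wise mid points
    ys,xs=np.nonzero(m);P=unproj(c,np.c_[ys,xs],.025)[:,:2]
    a=np.radians(r[4]);
    for _ in range(3):
        u=np.array([np.cos(a),np.sin(a)]);v=np.array([-u[1],u[0]]);t=P@u;w=P@v
        b=[(t[(t>q)&(t<q+.008)].mean(),(w[(t>q)&(t<q+.008)].max()+w[(t>q)&(t<q+.008)].min())/2) for q in np.arange(t.min()+.005,t.max()-.015,.008)]
        k=np.polyfit(*np.array(b).T,1);a+=np.arctan(k[0])
    u=np.array([np.cos(a),np.sin(a)]);v=np.array([-u[1],u[0]]);t=P@u;w=P@v
    print('ang',np.degrees(a),'len',np.ptp(t),'wid',np.ptp(w),'w mid',np.median([x[1] for x in b]),'near end',u*np.percentile(t,.5)+v*k[1],'nip',u*(np.percentile(t,.5)+.12)+v*k[1])
```

```text
top 1283 bg [134 129 121] steel [127 122 120]
[589.7 127.7  90.3  39.5 -16.8] [251 192  32  51 836]
ang -18.44517107362029 len 0.08994950852949807 wid 0.04070629452602026 w mid 0.3044052447490523 near end [0.54633259 0.13902227] nip [0.66016781 0.10105463]
scene 1 bg [139 128 115] steel [108 104  99]
[545.5 145.2   0.    0.    0. ] [396 251   1   1   1]Traceback (most recent call last):
  File "<stdin>", line 16, in <module>
TypeError: polyfit() missing 2 required positional arguments: 'y' and 'deg'
```

Holder nip is at about (0.658, 0.102) with yaw about -16.8°, and the tag is at (0.539, -0.278) with yaw about 6.7°. I'll move over the tag first, then refine both with the wrist camera.

step_arm(
  deltas=[
    [0.038,-0.0083,0.004,0,0,0],
    [0.038,-0.0083,0.004,0,0,0],
    [0.038,-0.0083,0.004,0,0,0],
    [0.038,-0.0083,0.004,0,0,0],
    [0.038,-0.0083,0.004,0,0,0],
  ],
  hand=-1,
)

```text
t: 1.67
tcp_pos: [0.2969, -0.3977, 0.2283]
tool_rot: [0.0, 0.993, 0.122, 0.0]
ft_force: [-1.0, -0.7, 0.1]
grip_width: 0.0855
finger_force: 0.0
```

step_arm(
  deltas=[
    [0.038,-0.0083,0.004,0,0,0],
    [0.038,-0.0083,0.004,0,0,0],
    [0.038,-0.0083,0.004,0,0,0],
    [0.038,-0.0083,0.004,0,0,0],
    [0.038,-0.0083,0.004,0,0,0],
  ],
)

```text
t: 2.08
tcp_pos: [0.4714, -0.3112, 0.2082]
tool_rot: [0.0, 0.993, 0.122, 0.0]
ft_force: [-0.3, -0.8, 0.4]
grip_width: 0.0854
finger_force: 0.0
```

step_arm(
  deltas=[
    [0.038,-0.0083,0.004,0,0,0],
    [0.038,-0.0083,0.004,0,0,0],
    [0,0,0,0,0,0.12],
    [0,0,0,0,0,0],
    [0,0,0,0,0,0],
  ],
)

```text
t: 2.5
tcp_pos: [0.5392, -0.2779, 0.2001]
tool_rot: [-0.0, 0.998, 0.064, -0.0]
ft_force: [-0.5, 0.8, 0.9]
grip_width: 0.0854
finger_force: 0.0
```

```bash
cat >> h.py <<'E'
def yaw(T): return np.degrees(np.arctan2(T[1,0],T[0,0]))
def go(x,y,z,yw=None):
    T=toolT();d=T[:3,:3].T@(np.array([x,y,z])-T[:3,3])
    print('now',T[:3,3].round(4),'yaw',yaw(T).round(2),'tilt',np.degrees(np.arccos(-T[2,2])).round(2),'| tool shift',d.round(4), '' if yw is None else 'tool-z turn %.4f'%np.radians(yaw(T)-yw))
E
python3 - <<'E'
from h import *
T=toolT();im=bot.read_camera('wrist');cv2.imwrite('pics/w1.png',im[...,::-1])
for d in bot.masks_of('wrist','long_tag_mid'):print(d['confidence'],d['pixel'],rect('wrist',d['mask'],.03,T))
for d in bot.pinpoint('wrist','long_tag_mid'):print(d['confidence'],unproj('wrist',d['pixel'],.03,T))
print(bot.get_obs()['t']);go(.61,.115,.2,-16.8)
E
```

```text
0.87 [211.7, 323.3] [ 541.2 -279.   129.9   49.9    6.4]
0.67 [400.4, 298.1] [ 388.1 -283.2  120.7   48.7  -87.6]
0.59 [[ 0.3855794  -0.28134805  0.03      ]]
0.55 [[ 0.54324707 -0.27811635  0.03      ]]
2.65
now [ 0.5387 -0.2787  0.2007] yaw 7.22 tilt 0.02 | tool shift [ 0.1203 -0.3816  0.0006] tool-z turn 0.4193
```

View pics/w1.png

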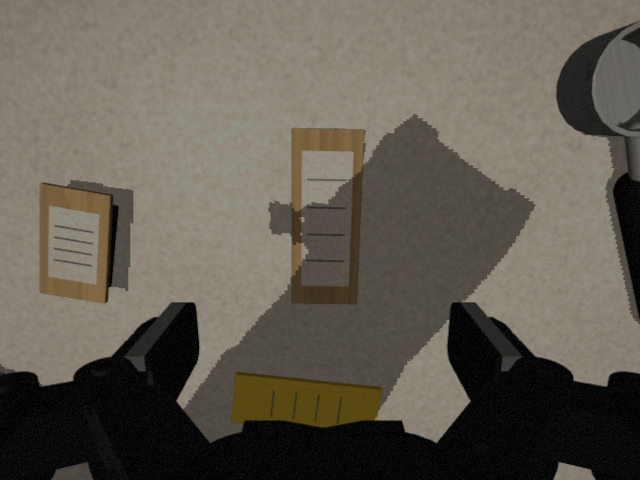

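The wrist view shows the long tag centred at about (215,326), fully visible, and its fitted size of 129.9x49.9 mm matches the given one. Next I'll look at the holder from above.

step_arm(
  deltas=[
    [0.012,-0.038,0,0,0,0],
    [0.012,-0.038,0,0,0,0],
    [0.012,-0.038,0,0,0,0],
    [0.012,-0.038,0,0,0,0],
    [0.012,-0.038,0,0,0,0],
  ],
)

```text
t: 3.07
tcp_pos: [0.5748, -0.0811, 0.2009]
tool_rot: [0.0, 0.998, 0.062, 0.0]
ft_force: [-0.4, -0.2, 0.3]
grip_width: 0.0851
finger_force: 0.0
```

step_arm(
  deltas=[
    [0.012,-0.038,0,0,0,0],
    [0.012,-0.038,0,0,0,0],
    [0.012,-0.038,0,0,0,0],
    [0.012,-0.038,0,0,0,0],
    [0.012,-0.038,0,0,0,0],
  ],
)

```text
t: 3.48
tcp_pos: [0.6132, 0.101, 0.201]
tool_rot: [-0.007, 0.997, 0.08, -0.0]
ft_force: [0.5, 0.6, 0.6]
grip_width: 0.0852
finger_force: 0.0
```

step_arm(
  deltas=[
    [0,0,0,0,0,0.105],
    [0,0,0,0,0,0.105],
    [0,0,0,0,0,0.105],
    [0,0,0,0,0,0.105],
    [0,0,0,0,0,0],
  ],
)

```text
t: 3.9
tcp_pos: [0.6143, -0.0198, 0.2006]
tool_rot: [-0.053, 0.998, -0.04, -0.009]
ft_force: [-0.1, -1.2, -1.0]
grip_width: 0.0852
finger_force: 0.0
```

Run:
```python
from h import *
T=toolT();im=bot.read_camera('wrist');cv2.imwrite('pics/w2.png',im[...,::-1])
np.save('w2T.npy',T)
for q,z in [('holder_nip',.025),('clip',.039)]:
  for d in bot.masks_of('wrist',q):print(q,d['confidence'],d['pixel'],rect('wrist',d['mask'],z,T))
for d in bot.pinpoint('wrist','holder_nip'):print(d['confidence'],unproj('wrist',d['pixel'],.025,T),d['pixel'])
print(bot.get_obs()['t'],T[:3,3],yaw(T))
```

```text
holder_nip 0.7 [153.9, 183.3] [644.1 107.3 204.4  58.7 -16.7]
holder_nip 0.66 [470.8, 74.4] [376.5 267.4  44.2  20.3 -88.4]
clip 0.74 [469.9, 59.6] [387.2 264.4  19.3  12.7 -88.4]
clip 0.73 [132.9, 177.6] [680.4  94.5 100.9  34.9 -16.9]
0.82 [[0.65903339 0.10279082 0.025     ]] [166.3, 179.7]
4.1 [ 0.61425382 -0.01976678  0.20058649] -4.574103183183428
```

View pics/w2.png

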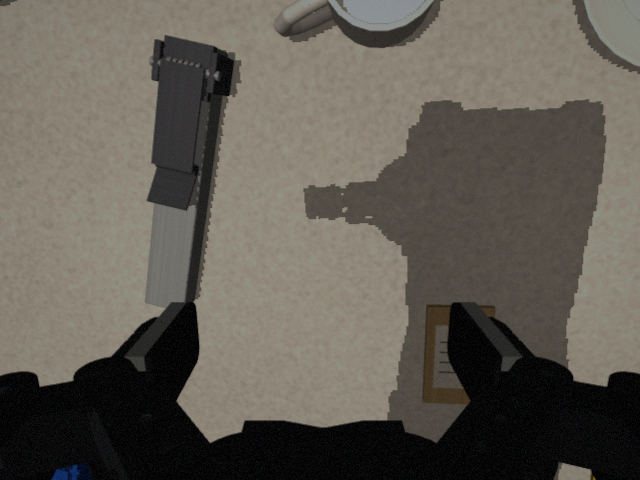

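The wrist view shows the holder on the left: open end at about (303,147–193), lip edge at about row 205 and clip pin at about row 60. The arm fell short because joint 6 ran into its range. I have to use the half-turned grasp, so I'll check the joints and the holder edges.

Run:
```python
from h import *
T=np.load('w2T.npy')
px=[(203,154),(303,147),(209,189),(305,192)]
px=[(220,153),(303,147),(220,193),(296,187)]
im=cv2.imread('pics/w2.png',0)
for r in (225,245,265,285): 
    g=np.diff(cv2.GaussianBlur(im,(5,5),0)[r,135:225].astype(int)); print(r,im[r,140:214:3])
P=unproj('wrist',[(205,153),(303,147)],.025,T);print(P.round(4))
print(np.degrees(np.arctan2(*(P[0]-P[1])[[1,0]])))
o=bot.get_obs();print(np.degrees(o['joint_positions']).round(1))
```

```text
225 [142 139 141 139 114 113 110 115 113 116 113 110 113 113 114 111 113 113
  69  33  31  34  78 128 139]
245 [140 139 138 140 108 111 112 114 112 113 113 113 114 112 111 114 113  85
  39  36  28  77  80 137 138]
265 [144 140 138 102 108 113 118 112 114 111 112 113 114 113 110 113 100  36
  35  35  69 115 139 142 139]
285 [140 136 115 105 113 112 112 114 113 108 113 111 110 111 113 106  28  32
  38  74 122 137 137 139 141]
[[0.6314 0.1294 0.025 ]
 [0.5503 0.1511 0.025 ]]
-14.993944043902637
[ -4.2  27.8  13.   76.5   6.  179.9]
```

Run:
```python
from h import *
T=np.load('w2T.npy');rows=[225,245,265,285]
L=unproj('wrist',np.c_[rows,[151.5,150,148,145.7]],.025,T);Rr=unproj('wrist',np.c_[rows,[193.5,190.5,188,186]],.025,T)
for a in (L,Rr):
    k=np.polyfit(a[:,0],a[:,1],1);print('yaw',np.degrees(np.arctan(k[0])),'y at .58, .658',np.polyval(k,[.58,.658]))
print(unproj('wrist',[(304,147),(305,180)],.025,T))
go(.541,-.279,.2,6.4)
```

```text
yaw -16.99990756366959 y at .58, .658 [0.14459321 0.12074636]
yaw -16.796372344497385 y at .58, .658 [0.11031652 0.08677232]
[[0.54942486 0.15132211 0.025     ]
 [0.54761367 0.12291894 0.025     ]]
now [ 0.6148 -0.0141  0.2007] yaw -4.11 tilt 6.12 | tool shift [-0.0546  0.2682 -0.0263] tool-z turn -0.1834
```

```bash
cat >> h.py <<'E'
def lev(yw):
    T=toolT();a=np.radians(yw);G=np.array([[np.cos(a),np.sin(a),0],[np.sin(a),-np.cos(a),0],[0,0,-1]])
    print('rotvec to level, yaw',yw,R.from_matrix(T[:3,:3].T@G).as_rotvec().round(4),'shift axes differ')
E
python3 - <<'E'
from h import *
T=toolT();lev(yaw(T));print(T.round(3))
E
```

```text
rotvec to level, yaw -4.108614321587359 [-0.1046  0.0217 -0.0011] shift axes differ
[[ 0.997 -0.074 -0.014  0.615]
 [-0.072 -0.992  0.106 -0.014]
 [-0.022 -0.104 -0.994  0.201]
 [ 0.     0.     0.     1.   ]]
```

step_arm(
  deltas=[
    [0,0,0,0,0,-0.12],
    [0,0,0,-0.107,0.009,0],
    [0,0,0,0,0,-0.12],
    [0,0,0,0,0,-0.12],
    [0,0,0,0,0,0],
  ],
)

```text
t: 4.52
tcp_pos: [0.6148, -0.0126, 0.2006]
tool_rot: [0.0, 0.989, 0.147, -0.0]
ft_force: [-0.9, 0.6, -0.2]
grip_width: 0.0853
finger_force: 0.0
```

Run:
```python
from h import *
T=toolT();lev(yaw(T));go(.541,-.279,.2,6.4);print(bot.get_obs()['t'],np.degrees(bot.get_obs()['joint_positions']).round(1))
```

```text
rotvec to level, yaw 16.93215132637919 [0.0004 0.0004 0.    ] shift axes differ
now [ 0.6148 -0.0126  0.2006] yaw 16.93 tilt 0.03 | tool shift [-0.1482  0.2333  0.0008] tool-z turn 0.1838
4.5167 [ -1.2  26.7  11.5  74.9  -0.  161.9]
```

step_arm(
  deltas=[
    [-0.0254,0.0325,0,0,0,0],
    [-0.0254,0.0325,0,0,0,0],
    [-0.0254,0.0325,0,0,0,0],
    [-0.0254,0.0325,0,0,0,0],
    [-0.0254,0.0325,0,0,0,0],
  ],
)

```text
t: 4.93
tcp_pos: [0.5381, -0.2068, 0.2007]
tool_rot: [0.0, 0.99, 0.141, -0.0]
ft_force: [-0.1, -0.1, 0.0]
grip_width: 0.0849
finger_force: 0.0
```

step_arm(
  deltas=[
    [-0.0254,0.0325,0,0,0,0],
    [-0.0254,0.0325,0,0,0,0],
    [0,0,0.004,0,0,-0.118],
    [0,0,0.004,0,0,-0.118],
    [0,0,0.004,0,0,-0.118],
  ],
)

```text
t: 5.35
tcp_pos: [0.5083, -0.283, 0.1885]
tool_rot: [0.0, 0.949, 0.315, -0.0]
ft_force: [-0.0, 0.5, 0.6]
grip_width: 0.0858
finger_force: 0.0
```

step_arm(
  deltas=[
    [0,0,0.004,0,0,-0.118],
    [0,0,0.004,0,0,-0.118],
    [0,0,0.004,0,0,-0.118],
    [0,0,0.004,0,0,-0.118],
    [0,0,0.004,0,0,-0.118],
  ],
)

```text
t: 5.77
tcp_pos: [0.5088, -0.2821, 0.1685]
tool_rot: [0.0, 0.816, 0.578, -0.0]
ft_force: [-0.1, -0.7, -0.4]
grip_width: 0.0854
finger_force: 0.0
```

step_arm(
  deltas=[
    [0,0,0.004,0,0,-0.118],
    [0,0,0.004,0,0,-0.118],
    [0,0,0.004,0,0,-0.118],
    [0,0,0.004,0,0,-0.118],
    [0,0,0.004,0,0,-0.118],
  ],
)

```text
t: 6.18
tcp_pos: [0.5087, -0.282, 0.1484]
tool_rot: [-0.0, 0.613, 0.79, -0.0]
ft_force: [0.4, 0.3, 0.3]
grip_width: 0.0856
finger_force: 0.0
```

step_arm(
  deltas=[
    [0,0,0.004,0,0,-0.118],
    [0,0,0.004,0,0,-0.118],
    [0,0,0.004,0,0,-0.118],
    [0,0,0.004,0,0,-0.118],
    [0,0,0.004,0,0,-0.118],
  ],
)

```text
t: 6.6
tcp_pos: [0.5088, -0.282, 0.1284]
tool_rot: [-0.0, 0.356, 0.934, -0.0]
ft_force: [0.2, -0.3, -0.1]
grip_width: 0.0853
finger_force: 0.0
```

step_arm(
  deltas=[
    [0,0,0.004,0,0,-0.118],
    [0,0,0.004,0,0,-0.118],
    [0,0,0.004,0,0,-0.118],
    [0,0,0.004,0,0,-0.118],
    [0,0,0.004,0,0,-0.118],
  ],
)

```text
t: 7.02
tcp_pos: [0.5087, -0.2821, 0.1084]
tool_rot: [-0.0, 0.069, 0.998, -0.0]
ft_force: [0.1, 0.6, 0.2]
grip_width: 0.0856
finger_force: 0.0
```

Run:
```python
from h import *
lev(186.4);go(.5112,-.2823,.024,186.4);print(bot.get_obs()['t'])
```

```text
rotvec to level, yaw 186.4 [-0.0005 -0.0005 -0.2504] shift axes differ
now [ 0.5087 -0.2821  0.1084] yaw 172.05 tilt 0.04 | tool shift [-0.0025  0.0001  0.0844] tool-z turn -0.2504
7.0167
```

step_arm(
  deltas=[
    [-0.0025,0,0,0,0,-0.124],
    [0,0,0,0,0,-0.124],
    [0,0,0.021,0,0,0],
    [0,0,0.021,0,0,0],
    [0,0,0.021,0,0,0],
  ],
)

```text
t: 7.43
tcp_pos: [0.5114, -0.2826, 0.0451]
tool_rot: [0.0, -0.052, 0.999, -0.0]
ft_force: [-0.9, -1.0, -0.5]
grip_width: 0.0856
finger_force: 0.0
```

step_arm(
  deltas=[
    [0,0,0.0214,0,0,0],
    [0,0,0,0,0,0],
  ],
)

```text
t: 7.6
tcp_pos: [0.509, -0.2813, 0.0206]
tool_rot: [-0.003, -0.052, 0.999, 0.001]
ft_force: [-1.9, 1.4, -0.9]
grip_width: 0.0852
finger_force: 0.0
```

step_arm(
  deltas=[
    [0,0,0,0,0,0],
    [0,0,0,0,0,0],
    [0,0,0,0,0,0],
    [0,0,0,0,0,0],
    [0,0,0,0,0,0],
  ],
  hand=1,
  squeeze=40,
)

```text
t: 8.02
tcp_pos: [0.5118, -0.2833, 0.0259]
tool_rot: [0.001, -0.053, 0.999, -0.001]
ft_force: [-0.6, 2.1, 6.5]
grip_width: 0.049
finger_force: 40.3
```

step_arm(
  deltas=[
    [0,0,0,0,0,0],
    [0,0,0,0,0,0],
    [0,0,0,0,0,0],
  ],
)

```text
t: 8.27
tcp_pos: [0.5119, -0.2833, 0.0259]
tool_rot: [0.001, -0.053, 0.999, -0.001]
ft_force: [-1.3, 1.9, 7.0]
grip_width: 0.049
finger_force: 40.3
```

step_arm(
  deltas=[
    [0,0,-0.015,0,0,0],
    [0,0,-0.02,0,0,0],
    [0,0,-0.02,0,0,0],
    [0,0,0,0,0,0],
    [0,0,0,0,0,0],
  ],
)

```text
t: 8.68
tcp_pos: [0.5121, -0.2835, 0.0812]
tool_rot: [0.001, -0.053, 0.999, -0.001]
ft_force: [-0.1, -0.5, -0.7]
grip_width: 0.049
finger_force: 41.6
```

Run:
```python
from h import *
T=toolT();im=bot.read_camera('wrist');cv2.imwrite('pics/w3.png',im[...,::-1])
zt=T[2,3]+.004
for d in bot.masks_of('wrist','long_tag_mid'):
    print(d['confidence'],d['pixel'],rect('wrist',d['mask'],zt,T))
for c in ('top','scene'):
    im=bot.read_camera(c)
    for d in bot.masks_of(c,'long_tag_mid'): print(c,d['confidence'],rect(c,d['mask'],zt))
lev(163.1)
print(T[:3,3],yaw(T),bot.get_obs()['ft_force'],bot.get_obs()['t'])
# approach: tag centre at x=-135mm before nip -> grasp -165
u=np.array([np.cos(np.radians(-16.9)),np.sin(np.radians(-16.9))]);n=np.array([.659,.1034])
for s in (-.2,-.165,-.065): print(s,n+u*s)
```

```text
0.89 [315.2, 322.7] [ 510.4 -283.3   71.6   50.2    6.7]
0.68 [1.3, 471.4] [ 412.8 -257.3   19.5    1.9  -83.9]
top 0.81 [ 368.7 -259.4  118.7   45.2  -89.1]
top 0.65 [ 565.1 -275.1   76.    50.2    6.8]
scene 0.62 [ 543.7 -276.9  118.6   49.8    7.2]
scene 0.55 [ 418.1 -237.1   56.6   48.7  -89.4]
rotvec to level, yaw 163.1 [-1.000e-04 -1.600e-03  4.015e-01] shift axes differ
[ 0.51207032 -0.28354097  0.08115566] -173.91661266576324 [ 0.05898799 -0.15528185  0.39232539] 8.9833
-0.2 [0.46763728 0.16154044]
-0.165 [0.50112576 0.15136586]
-0.065 [0.59680712 0.12229564]
```

View pics/w3.png

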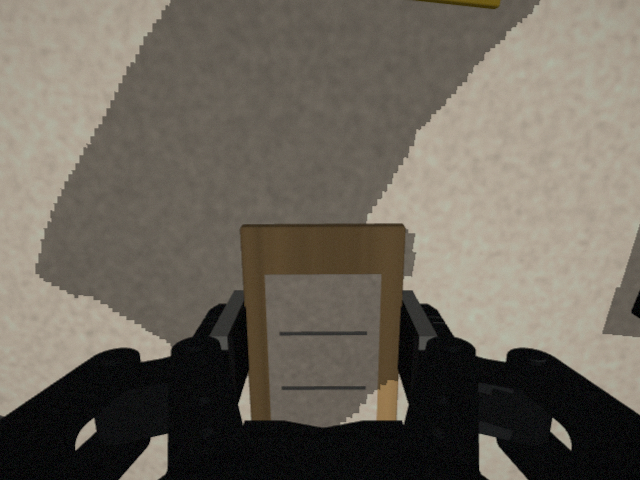

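The wrist view shows the tag gripped straight between the fingers, rear edge at row 228 and columns 240–405, with its centre about 27 mm ahead of the TCP. Now I'll carry it to the holder's open end.

step_arm(
  deltas=[
    [-0.0051,0.0352,-0.007,0,0,0],
    [-0.0051,0.0352,-0.007,0,0,0],
    [-0.0051,0.0352,-0.006,0,0,0],
    [-0.0051,0.0352,0,0,0,0],
    [-0.0051,0.0352,0,0,0,0],
  ],
)

```text
t: 9.4
tcp_pos: [0.5174, -0.1037, 0.0991]
tool_rot: [-0.0, -0.053, 0.999, -0.0]
ft_force: [0.9, -0.8, -0.1]
grip_width: 0.0486
finger_force: 41.6
```

step_arm(
  deltas=[
    [-0.0051,0.0352,0,0,0,0],
    [-0.0051,0.0352,0,0,0,0],
    [-0.0051,0.0352,0,0,0,0],
    [-0.0051,0.0352,0,0,0,0],
    [-0.0051,0.0352,0,0,0,0],
  ],
)

```text
t: 9.82
tcp_pos: [0.5237, 0.0742, 0.0987]
tool_rot: [-0.001, -0.053, 0.999, -0.0]
ft_force: [1.5, -1.8, 0.2]
grip_width: 0.0491
finger_force: 41.6
```

step_arm(
  deltas=[
    [-0.0051,0.0352,0,0,0,0],
    [-0.0051,0.0352,0,0,0,0],
    [0,0,0,0,0,0.1025],
    [0,0,0,0,0,0.1025],
    [0,0,0,0,0,0.1025],
  ],
)

```text
t: 10.23
tcp_pos: [0.5265, 0.1444, 0.0984]
tool_rot: [-0.001, 0.102, 0.995, -0.0]
ft_force: [0.2, -0.8, -0.5]
grip_width: 0.0489
finger_force: 41.6
```

step_arm(
  deltas=[
    [0,0,0,0,0,0.1025],
    [0,0,0,0,0,0],
    [0,0,0,0,0,0],
  ],
)

```text
t: 10.48
tcp_pos: [0.5267, 0.1436, 0.0986]
tool_rot: [-0.001, 0.15, 0.989, -0.0]
ft_force: [0.3, -0.2, -0.3]
grip_width: 0.0491
finger_force: 41.6
```

Run:
```python
from h import *
T=toolT();lev(162.6);go(.5279,.1432,.0305,162.6)
im=bot.read_camera('top');cv2.imwrite('pics/t4.png',cv2.resize(im[110:310,200:360],None,fx=3,fy=3)[...,::-1])
for d in bot.masks_of('top','long_tag_mid'): print(d['confidence'],rect('top',d['mask'],T[2,3]+.004))
print(bot.get_obs()['t'])
```

```text
rotvec to level, yaw 162.6 [-0.0009 -0.001   0.0035] shift axes differ
now [0.5267 0.1436 0.0986] yaw 162.8 tilt 0.08 | tool shift [-0.0013  0.0001  0.0681] tool-z turn 0.0035
0.75 [ 369.7 -254.9  117.8   44.4  -89.1]
0.62 [584.6 106.1  62.6  24.1   1.6]
10.5833
```

View pics/t4.png

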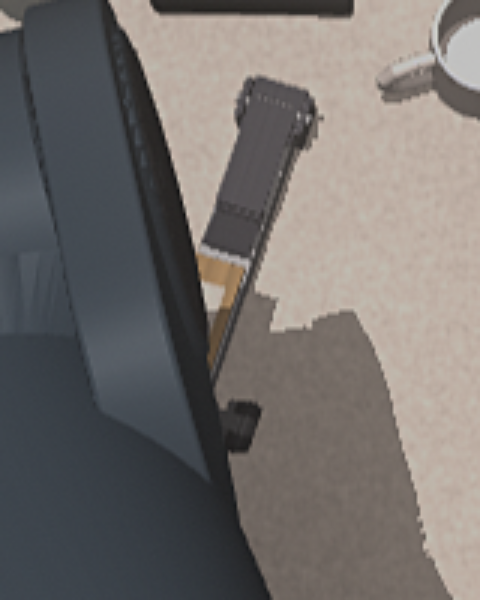

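The top crop shows the tag lined up over the bare top, its end just short of the lip (crop about (225,255)). Lowering it now.

step_arm(
  deltas=[
    [0,0,0.017,0,0,0],
    [0,0,0.017,0,0,0],
    [0,0,0.017,0,0,0],
    [0,0,0.013,0,0,0],
    [0,0,0,0,0,0],
  ],
)

```text
t: 11.0
tcp_pos: [0.5252, 0.1431, 0.0325]
tool_rot: [-0.002, 0.15, 0.989, -0.001]
ft_force: [-1.1, 0.1, -0.1]
grip_width: 0.0491
finger_force: 41.6
```

step_arm(
  deltas=[
    [0,0,0.004,0,0,0],
    [0,0,0.002,0,0,0],
    [0,0,0,0,0,0],
    [0,0,0,0,0,0],
  ],
)

```text
t: 11.33
tcp_pos: [0.5272, 0.1437, 0.0295]
tool_rot: [0.0, 0.151, 0.989, -0.0]
ft_force: [-0.3, -0.2, -0.2]
grip_width: 0.0491
finger_force: 41.6
```

step_arm(
  deltas=[
    [0,0,0.002,0,0,0],
    [0,0,0.0015,0,0,0],
    [0,0,0,0,0,0],
    [0,0,0,0,0,0],
  ],
)

```text
t: 11.67
tcp_pos: [0.5271, 0.1437, 0.0257]
tool_rot: [0.0, 0.151, 0.989, -0.0]
ft_force: [-0.3, -0.3, 4.3]
grip_width: 0.0489
finger_force: 42.0
```

Contact at the expected height, 4.3 N upward. Sliding in now, straight along tool -x.

step_arm(
  deltas=[
    [-0.006,0,0,0,0,0],
    [-0.006,0,0,0,0,0],
    [-0.006,0,0,0,0,0],
    [-0.006,0,0,0,0,0],
    [-0.006,0,0,0,0,0],
  ],
)

```text
t: 12.08
tcp_pos: [0.5555, 0.1348, 0.0258]
tool_rot: [-0.001, 0.151, 0.989, 0.0]
ft_force: [-6.3, 2.4, 11.4]
grip_width: 0.0486
finger_force: 42.6
```

step_arm(
  deltas=[
    [-0.005,0,0,0,0,0],
    [-0.005,0,0,0,0,0],
    [-0.005,0,0,0,0,0],
    [0,0,0,0,0,0],
  ],
)

```text
t: 12.42
tcp_pos: [0.5697, 0.1303, 0.0259]
tool_rot: [-0.001, 0.151, 0.989, 0.0]
ft_force: [-6.9, 2.6, 14.2]
grip_width: 0.0486
finger_force: 42.8
```

Run:
```python
from h import *
T=toolT();lev(162.6);go(.659-.9568*.062,.1034+.2907*.062,.0257,162.6)
o=bot.get_obs();print(o['t'],o['ft_force'],o['moment'])
im=bot.read_camera('scene');cv2.imwrite('pics/s5.png',cv2.resize(im[200:360,310:490],None,fx=3.5,fy=3.5)[...,::-1])
```

```text
rotvec to level, yaw 162.6 [ 0.0001 -0.0018  0.0006] shift axes differ
now [0.5697 0.1303 0.0259] yaw 162.63 tilt 0.1 | tool shift [-0.0313  0.0004  0.0001] tool-z turn 0.0006
12.4167 [-6.94669289  2.64299973 14.18575317] [0.43247275 1.42240892 0.04717106]
```

View pics/s5.png

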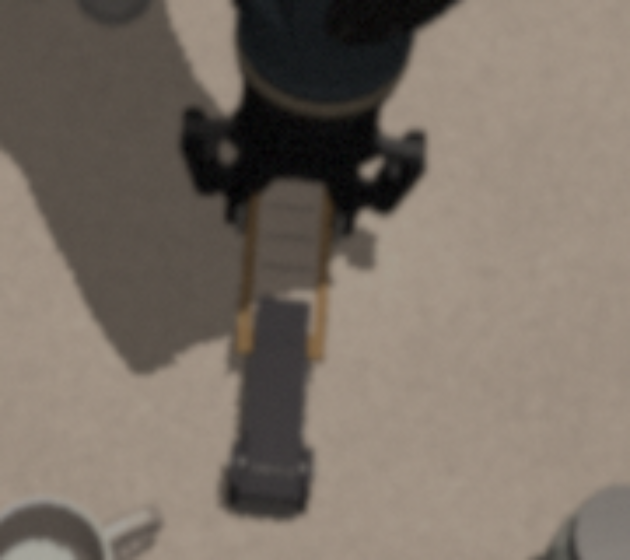

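The scene crop shows the tag's end symmetric under the clip: lip at row 297, tag end at about row 355, which puts the end near the nip. The remaining slide is 31 mm.

step_arm(
  deltas=[
    [-0.005,0,0,0,0,0],
    [-0.005,0,0,0,0,0],
    [-0.005,0,0,0,0,0],
    [-0.005,0,0,0,0,0],
    [-0.005,0,0,0,0,0],
  ],
)

```text
t: 12.88
tcp_pos: [0.593, 0.123, 0.0258]
tool_rot: [-0.001, 0.151, 0.989, 0.0]
ft_force: [-12.0, 4.2, 16.5]
grip_width: 0.0486
finger_force: 42.9
```

step_arm(
  deltas=[
    [-0.006,0,0,0,0,0],
    [0,0,0,0,0,0],
    [0,0,0,0,0,0],
  ],
)

```text
t: 13.13
tcp_pos: [0.5997, 0.121, 0.0259]
tool_rot: [-0.0, 0.151, 0.989, 0.0]
ft_force: [-1.8, 0.7, 10.3]
grip_width: 0.0488
finger_force: 42.4
```

Run:
```python
from h import *
lev(162.6);go(.659-.9568*.062,.1034+.2907*.062,.0257,162.6)
o=bot.get_obs();print(o['t'],o['ft_force'],o['moment'],o['grip_width'])
im=bot.read_camera('scene');cv2.imwrite('pics/s6.png',cv2.resize(im[200:360,310:490],None,fx=3.5,fy=3.5)[...,::-1])
```

```text
rotvec to level, yaw 162.6 [-0.     -0.0003  0.0004] shift axes differ
now [0.5997 0.121  0.0259] yaw 162.62 tilt 0.02 | tool shift [0.0002 0.0004 0.0002] tool-z turn 0.0004
13.1333 [-1.77643032  0.69291835 10.32666079] [0.20373057 0.46321781 0.03224769] 0.048763729318082226
```

View pics/s6.png

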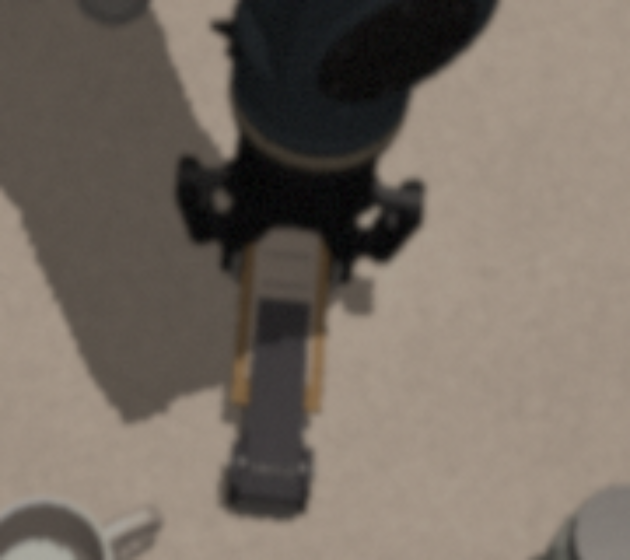

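The tag is in: its end is at about row 408 and the lip at row 297, straight and centred, roughly 28 mm past the nip. Releasing and retreating straight up.

step_arm(
  deltas=[
    [0,0,0,0,0,0],
    [0,0,0,0,0,0],
    [0,0,0,0,0,0],
    [0,0,0,0,0,0],
    [0,0,0,0,0,0],
  ],
  hand=-1,
)

```text
t: 13.6
tcp_pos: [0.5992, 0.1208, 0.0252]
tool_rot: [-0.0, 0.151, 0.989, -0.0]
ft_force: [0.0, -0.6, 0.4]
grip_width: 0.0858
finger_force: 0.0
```

step_arm(
  deltas=[
    [0,0,0,0,0,0],
    [0,0,-0.015,0,0,0],
    [0,0,-0.025,0,0,0],
    [0,0,-0.035,0,0,0],
    [0,0,-0.035,0,0,0],
  ],
)

```text
t: 14.02
tcp_pos: [0.5986, 0.1208, 0.1361]
tool_rot: [-0.001, 0.151, 0.989, -0.001]
ft_force: [1.7, 0.7, 1.3]
grip_width: 0.0856
finger_force: 0.0
```

step_arm(
  deltas=[
    [0.03,0,-0.025,0,0,0],
    [0.035,0,-0.02,0,0,0],
    [0.035,0,-0.02,0,0,0],
    [0.035,0,0,0,0,0],
    [0,0,0,0,0,0],
  ],
)

```text
t: 14.43
tcp_pos: [0.4664, 0.1624, 0.2017]
tool_rot: [-0.0, 0.15, 0.989, 0.0]
ft_force: [0.1, 0.0, 0.2]
grip_width: 0.0857
finger_force: 0.0
```

Run:
```python
from h import *
im=bot.read_camera('scene');print(bot.get_obs()['t'],bot.get_obs()['ft_force'])
for q in('long_tag_mid','short_tag_mid'):
  for d in bot.masks_of('scene',q): print(q,d['confidence'],d['pixel'],rect('scene',d['mask'],.03))
cv2.imwrite('pics/s7.png',cv2.resize(im[200:360,230:490],None,fx=3,fy=3,interpolation=cv2.INTER_CUBIC)[...,::-1])
```

```text
14.4833 [ 1.25014525 -0.36908312 -0.20652954]
long_tag_mid 0.93 [215.1, 188.0] [ 379.7 -278.4  127.9   54.4  -88.8]
long_tag_mid 0.84 [278.5, 389.8] [624.8 114.9 131.5  51.6 -17.4]
short_tag_mid 0.68 [250.5, 275.4] [495.6 -95.1  87.5  51.6  -3.4]
```

View pics/s7.png

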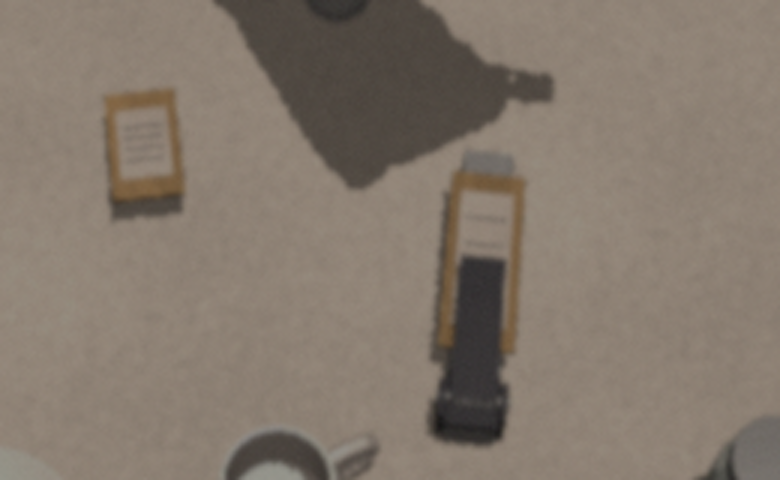

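The long tag lies straight on the holder under the clip (crop (485,260)), centred at (0.625, 0.115), which is about -36 mm from the nip. The short tag is unmoved at crop (145,145).

```bash
python3 -c "
from station import bot
print(bot.job_done())"
```

```text
the job is handed in; nothing more can be done
None
```

The long tag lies flat and straight on the steel holder with its end about 3 cm under the clip, released; the short tag is where it was, and I handed the job in at about 14.5 s (no verdict was returned).

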